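# Park the electric scooter on its kickstand

### The arm

A 7-joint arm with a two-finger parallel gripper is mounted at the origin on the work surface. World frame = base frame: x ahead of the robot, y to its left, z up, the work surface at z = 0. Lengths are in m, angles in rad, forces in N, time in s.
With the tool pointing down it reaches from about 0.4 to 0.75 m from the base axis. Payload 19.5 kg.
Tool frame: the origin (TCP) lies on the centre line of the jaws, within the pads' length; the fingertips stand 17 mm ahead of it and the grasp point (between the pads) lies 2 mm behind it; z points along the fingers, y is the line along which they close (so a half turn about z gives the same grasp; the last joint's range is limited). The gripper opens to 85 mm and grips with 20 to 120 N. Pads are 22 mm wide; open, the fingers measure 114 mm over their backs; the gripper's body (76 mm by 85 mm) begins 54 mm behind the grasp point. The pads swing forward as they close: fully open they stand 13 mm farther back than shut.
Start: joints at [-1.194, 0.707, -0.028, 1.485, 0.022, 0.951, -0.075], TCP at [0.234, 0.525, 0.248] pointing down, gripper open.
Joint ranges: [-2.71, 2.71], [-0.32, 2.16], [-1.57, 1.52], [0, 2.45], [-1.46, 4.6], [0, 2.02], [-2.83, 2.83]. Speed limits (rad/s): [1.89, 1.89, 2.57, 2.57, 3.01, 3.01, 3.01].

### API

Orientations are given as a unit quaternion [x, y, z, w].
In Python, from bench import ctrl gives the robot as it stands.
- The arm moves only by the tool play_rows, never from a script. Its argument "moves" is a list of rows, each an object of numbers: "ax", "ay", "az": the turn, a rotation vector about the tool's x, y, z as a fraction of full scale; "x", "y", "z": the shift along the tool's x, y, z as a fraction of full scale; "fingers": the opening, from -1 (shut) to 1 (fully open). A call has exactly 5 rows; each row is the pose to reach, as a shift and turn from the pose commanded when the call began, along the tool's axes at that moment; what a row does not reach only later rows make up. Full scale, the value 1, is 250 mm for a shift and 90 degrees for a turn. A row lasts 1/10 s, in which the tool goes at most 50 mm and 8.59 degrees, less where a joint would pass 70% of its speed; a pose out of reach is approached as far as the arm can. A call with a number of a shift or a turn outside -1 to 1 is refused whole. A call with a gripper value outside its range is refused whole. The fingers move at their own pace and stop on an object; "grip_force" is the grip in N (left out, the last holds). Time passes only in rows, so rows that repeat a pose let the fingers close, or fill a call up. It gives the time, the measured TCP pose, the force, the opening and the grip force at its end, in the units of the state.
- ctrl.get_state(): the state, without advancing time (a new reading comes with each control period).
- ctrl.capture(name): name is "scene" or "top" or "wrist"; returns a dict with "img" (400x640x3 uint8, red, green, blue), "intrinsics" (3x3 intrinsics, pixels), "dist" ([k1, k2, p1, p2, k3] as OpenCV has them; the pictures are not rectified), "R" (3x3) and "t" (3): a world point X has camera coordinates R X + t; the wrist camera has in their place "hand_eye" (4x4, takes a point from camera to tool coordinates, whose origin is the TCP and whose axes are the flange's). Camera axes: x right, y down, z forward; pixel columns grow to the right and rows downward; lengths in m; the calibration is good to about 2 mm. A picture is of the moment at which its call begins: read the wrist's pose just before it. There is no depth.
- ctrl.job_done(): hands the job in; it is judged then, once.
The state is a dict: "t": time; "joints": joint angles; "qvel": joint speeds; "tau": joint torques, N m; "tool_pos": TCP position; "eef_rot": TCP orientation; "ft_force": force on the tool from outside, world axes, zero at the start; "torque": the same for the moment, N m; "finger_gap": opening from 0.0 (shut) to 1.0 (fully open); "finger_force": force on a finger pad.
Only numpy, scipy, OpenCV 4.12 (cv2) and the standard library are available. Lean on these libraries where they do the work, as an engineer would, in place of code of your own. Each camera call takes 0.05 s, during which the arm holds its last target. There are 200 camera calls.

### The job

Park the electric scooter on its own kickstand. While it still leans back against its padded rest, push the folded stand down without forcing it, past the point where its spring tips over, until it snaps out against its stop. Then bring the scooter upright (the folded steering column is the place to hold it), lean it over to the stand side and set it down gently, not letting it drop onto the stand, so that the stand carries it; let go, and leave the other parts on the bench where they are.

Things in the scene. Friction and masses are not known exactly. Their poses are not given: they have to be found in the camera images.
- rest: Fixed bench rest: a flat steel rail along the scooter, yellow wheel chocks, and a 190 mm post with a rubber pad on the scooter's right. Origin on the bench top, midway between the wheels, on the line where the tyres stand; x points to the scooter's right (away from the stand), y to its front, z up. The scooter leans about a line along this y axis, 4.5 mm above the bench top.
- deck (a point): Middle of the scooter's deck top. Scooter 1.1 m long, 7.5 to 10 kg (centre of mass about 170 mm up), 255 mm tyres; dark deck 140 mm wide, 540 mm long, its top 200 mm above the bench; bright steering column folded down along the middle above it, handlebar at the rear. Axes: x to the scooter's right, y to its front, z up, leaning with it.
- scooter (a joint): Lean of the scooter, rad: 0 upright, negative to its right, positive to its left (stand side). Starts at -0.12, its own weight on the pad. It balances about upright; beyond that it falls to the left unless held. With the stand out the foot meets the mat somewhere between 0.11 and 0.24, as its screw is set. While it leans on the pad, more than about 16 N down on the stand would tip it off the rest.
- stand (a joint): Angle of the kickstand, rad: 0 folded (leg level along the deck, pointing to the rear), 1.745 fully out against its stop (leg down, slightly forward and outward). A spring holds it at either end: over centre at about 0.87; short of that it springs back, past it it snaps out by itself. About 5 N down on the leg 80 mm from the pin starts it, less towards the centre; it never needs 10 N.
- stem_grip (a point): Centre of the folded steering column at a good place to hold it: bright round tube, 40 mm diameter, along the scooter (sloping 3 degrees down to the rear), free on both sides and above, 95 mm of free space below it. On the scooter's centre plane, 315 mm above the bench when upright. Axes as deck.
- stand_pivot (a point): Centre of the kickstand's hinge pin: 110 mm left of the scooter's centre plane (40 mm outside the deck's edge), 60 mm ahead of its middle, 160 mm up when upright. Axes as deck. The leg swings in a plane that holds the scooter's y axis and is splayed 15 degrees outward: from straight rearward to downward and (by 15 degrees) leftward, then a little forward.
- stand_push (a point): Point in the middle of the kickstand's leg, a plain aluminium bar 20 mm wide and 14 mm thick, 80 mm from the hinge pin; 7 mm below the leg's top face while folded. Nothing lies over it; the deck's edge is 30 mm beside it, on its right. x points along the leg to the foot, y along the pin to the scooter's right, z out of the leg's top face (top while folded); they turn with the leg.
- stand_end (a point): Middle of the end of the kickstand's aluminium bar, 98 mm from the hinge pin. Beyond it stands the round black rubber foot, 28 mm in diameter, on an adjusting screw: its centre lies 16 to 32 mm past this point along the leg, set differently each time and not measured. The rubber gives about 1 mm under load. Axes as stand_push.
- mat: Grey rubber bench mat 600 x 1360 mm, 4 mm thick, 7 kg, lying on the bench under scooter and rest; the foot of the stand comes down on it. Origin in the centre of its underside.
- brake_disc: Bystander: scooter brake disc, steel, 140 mm across, 22 mm high at its hub, lying flat on the mat. Origin in the centre of its underside.
- parts_tray: Bystander: grey plastic parts tray 100 x 120 x 32 mm with four compartments. Origin in the centre of its underside.
- caliper: Bystander: small grey brake caliper, about 42 x 62 x 44 mm, lying on the mat. Origin in the centre of its underside.

How it is judged:
On the way:
1. the stand has snapped out against its stop while the scooter still leans on its rest (value of joint stand above 1.6 rad and value of joint scooter below -0.09 rad), for 0.2 s.
At the end, for the whole second after the job is handed in: The stand is fully out (above 1.6 rad), the scooter leans to the stand side (0.10 to 0.27 rad) at rest with its stand pressing on the mat (more than 8 N), released, and the disc, tray and caliper lie within 30 mm of where they were (value of joint stand above 1.6 rad and value of joint scooter between 0.1 and 0.27 rad and contact force between stand and mat above 8 N and velocity of joint scooter between -0.03 and 0.03 rad/s and distance of each of brake_disc, parts_tray, caliper from where it was at the start of the episode below 0.03 m); the robot touches nothing.
It fails at once if the scooter is tipped or pulled off its rest (lean above -0.08 rad) before the stand is out (1.5 rad) (value of joint scooter above -0.08 rad and value of joint stand below 1.5 rad).
It fails at once if the stand is forced: the fingers push on it with more than 15 N (contact force between the fingers and stand above 15 N).
It fails at once if the scooter is dropped or pressed hard onto its stand: more than 42 N between stand and mat (its weight alone gives 12 to 30 N) (contact force between stand and mat above 42 N).
It fails at once if a bystander is knocked away (more than 30 mm) (distance of any of brake_disc, parts_tray, caliper from where it was at the start of the episode above 0.03 m).
It also fails if it takes over 72 s, if anything falls off the work surface, if the arm or the gripper's body presses on something with over 40 N, if the wrist force passes 120 N, or if a joint passes its speed limit or range.

## Working session

There is one attempt and no reset: what is moved stays moved. The work goes in short steps, Python scripts to look and compute and a tool call to move; the robot and the scene stay as the last step left them, time stands still between calls to the robot, and variables do not carry over. Pictures are saved under pics/ and viewed, at most 10 in all, crops included, and the job is handed in when it is done.

Besides the shell and the picture viewer there is one more tool, called after "Call:" in YAML: its name, and indented under it one key for each argument. play_rows: Moves the arm, as the interface text tells. Its arguments: {"type":"object","properties":{"moves":{"type":"array","items":{"type":"object","properties":{"ax":{"type":"number"},"ay":{"type":"number"},"az":{"type":"number"},"x":{"type":"number"},"y":{"type":"number"},"z":{"type":"number"},"fingers":{"type":"number"}}}},"grip_force":{"type":"number"}},"required":["moves"]}

```bash
ls; mkdir -p pics; python3 - <<'E'
from bench import ctrl
import cv2,numpy as np
s=ctrl.get_state(); print({k:np.round(v,3) for k,v in s.items()})
for n in ["scene","top","wrist"]:
    c=ctrl.capture(n); cv2.imwrite(f"pics/{n}0.png",c["img"][:,:,::-1])
    print(n,np.round(c["intrinsics"],1).tolist(),np.round(c["dist"],3))
    if n!="wrist": print(np.round(c["R"],3).tolist(),np.round(c["t"],3), "cam", np.round(-c["R"].T@c["t"],3))
    else: print(np.round(c["hand_eye"],3).tolist())
E
```

```text
pics
{'t': np.float64(0.0), 'joints': array([-1.194,  0.707, -0.028,  1.485,  0.022,  0.951, -0.076]), 'qvel': array([-0.001, -0.   , -0.001, -0.001,  0.   , -0.   ,  0.001]), 'tau': array([-1.0000e-03, -8.8322e+01,  1.2340e+00, -2.3617e+01,  1.7000e-02,
        6.0000e-03,  0.0000e+00]), 'tool_pos': array([0.234, 0.525, 0.248]), 'eef_rot': array([ 0.208,  0.978, -0.001, -0.   ]), 'ft_force': array([ 0.252, -0.946,  0.671]), 'torque': array([ 0.009, -0.017,  0.051]), 'finger_force': np.float64(0.0), 'finger_gap': np.float64(1.001)}
scene [[373.7, 0.0, 320.3], [0.0, 373.7, 198.2], [0.0, 0.0, 1.0]] [-0.064  0.     0.     0.     0.   ]
[[0.683, -0.731, -0.004], [-0.699, -0.651, -0.295], [0.212, 0.204, -0.956]] [-0.334  0.407  1.19 ] cam [ 0.26  -0.222  1.256]
top [[394.5, 0.0, 319.6], [0.0, 394.5, 201.4], [0.0, 0.0, 1.0]] [0.029 0.    0.    0.    0.   ]
[[-0.029, -1.0, 0.011], [-0.991, 0.027, -0.133], [0.133, -0.015, -0.991]] [1.00e-03 5.14e-01 1.10e+00] cam [0.364 0.004 1.158]
wrist [[359.2, 0.0, 324.0], [0.0, 359.2, 204.3], [0.0, 0.0, 1.0]] [-0.053  0.     0.     0.     0.   ]
[[0.0, -0.953, -0.302, 0.077], [1.0, 0.0, -0.0, 0.0], [0.0, -0.302, 0.953, -0.125], [0.0, 0.0, 0.0, 1.0]]
```

View pics/scene0.png

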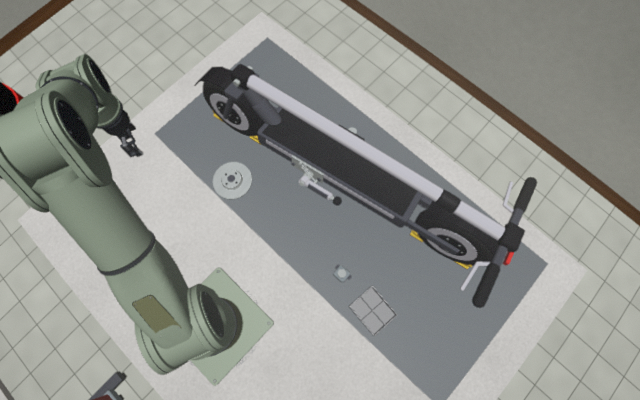

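View pics/top0.png

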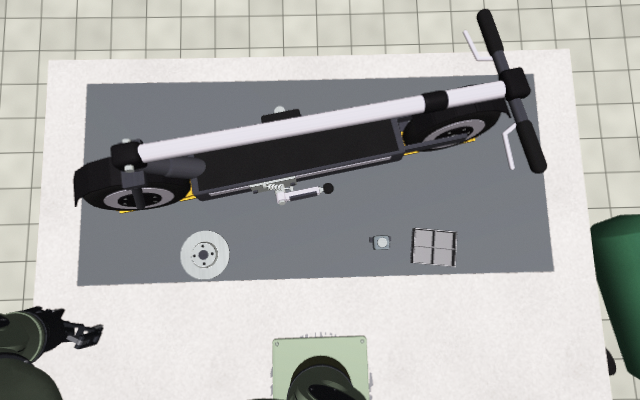

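The scooter lies front to +y, with its stand side facing the robot. In the top view the stem runs from (142,152) to (430,101), the stand hinge is near (282,197) and the foot at (328,188). Next I measure both.

```bash
cat > h.py <<'E'
import cv2,numpy as np
from bench import ctrl
def und(c,p): return cv2.undistortPoints(np.array(p,float).reshape(-1,1,2),c["intrinsics"],c["dist"]).reshape(-1,2)
def ray(c,p,R=None,o=None):
    u=und(c,p); d=np.c_[u,np.ones(len(u))]@c["R"]; return -c["R"].T@c["t"],d/np.linalg.norm(d,axis=1)[:,None]
def tri(ca,pa,cb,pb):
    oa,da=ray(ca,[pa]);ob,db=ray(cb,[pb]);da=da[0];db=db[0]
    s=np.linalg.lstsq(np.c_[da,-db],ob-oa,rcond=None)[0]
    A=oa+s[0]*da;B=ob+s[1]*db; return (A+B)/2,np.linalg.norm(A-B)
def plane(c,p,z):
    o,d=ray(c,[p]); return o+d[0]*(z-o[2])/d[0][2]
E
python3 - <<'E'
from h import *
S=ctrl.capture("scene");T=ctrl.capture("top")
N=[]
for c,a,b in((S,(262,92),(436,192)),(T,(150,151),(415,104))):
    g=c["img"].astype(int); m=((g.min(2)>150)).astype(np.uint8)
    roi=np.zeros_like(m); cv2.line(roi,a,b,1,32); 
    m=m*roi; n,l,st,_=cv2.connectedComponentsWithStats(m); k=1+st[1:,4].argmax(); ys,xs=np.where(l==k)
    print(st[k]); u=und(c,np.c_[xs,ys]); vx,vy,x0,y0=cv2.fitLine(u.astype(np.float32),cv2.DIST_L2,0,1e-4,1e-4).ravel()
    n=np.cross([x0,y0,1],[vx,vy,0]); n=c["R"].T@n; N.append((n/np.linalg.norm(n),-c["R"].T@c["t"]))
d=np.cross(N[0][0],N[1][0]);d/=np.linalg.norm(d); d*=np.sign(d[1])
A=np.array([N[0][0],N[1][0],[0,1,0]])
for y in(-.3,-.1,0,.1,.3): print(y,np.linalg.solve(A,[N[0][0]@N[0][1],N[1][0]@N[1][1],y]).round(4))
print(d.round(4),np.degrees(np.arctan2(-d[0],d[1])),np.degrees(np.arcsin(d[2])))
a=cv2.resize(S["img"][150:215,280:350],None,fx=8,fy=8,interpolation=cv2.INTER_CUBIC)[:, :560]
b=cv2.resize(T["img"][170:215,260:340],None,fx=8,fy=8,interpolation=cv2.INTER_CUBIC)
cv2.imwrite("pics/standS.png",a[:,:,::-1]);cv2.imwrite("pics/standT.png",b[:,:,::-1])
E
```

```text
[ 248   77  195  123 2807]
[ 138   95  287   66 4910]
-0.3 [ 0.7042 -0.3     0.3077]
-0.1 [ 0.669  -0.1     0.3173]
0 [0.6514 0.     0.3221]
0.1 [0.6338 0.1    0.3268]
0.3 [0.5986 0.3    0.3364]
[-0.173   0.9838  0.0471] 9.97582418332092 2.6984888045271394
```

View pics/standS.png

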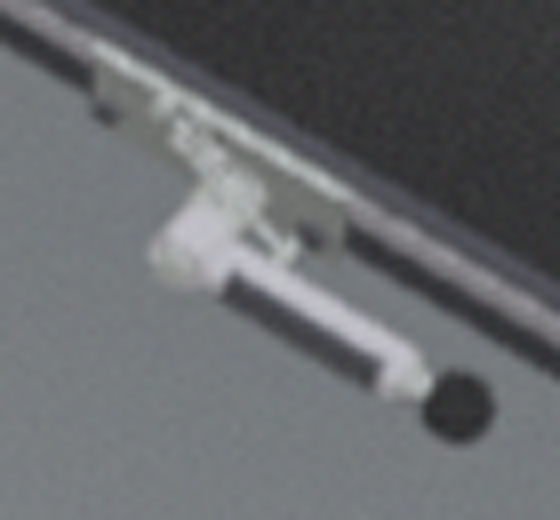

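View pics/standT.png

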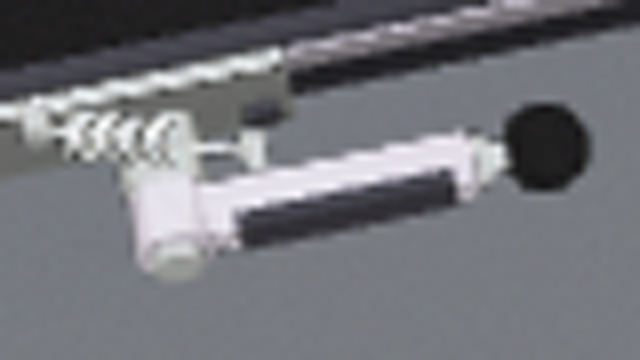

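The crops show the leg with the foot ball at scene (337.4,200.9) and top (328.4,188.4). The bar end is at about scene (331,197) and top (319,190), and the hinge block is at about (305,180) and (281,197).

```bash
python3 - <<'E'
from h import *
S=ctrl.capture("scene");T=ctrl.capture("top")
f=lambda a,o:(np.array(a)/8+o-.44)
for n,a,b in(("foot",(459,407),(547,147)),("barend",(398,372),(464,170)),("barstart",(228,270),(218,217)),("hingecap",(172,258),(172,258))):
    print(n,*[np.round(v,4) for v in tri(S,f(a,(280,150)),T,f(b,(260,170)))])
# predicted from stem line: scooter frame, yaw
y=np.radians(9.976); ex=np.array([np.cos(y),np.sin(y),0]); ey=np.array([-np.sin(y),np.cos(y),0])
th=.12
st=np.array([.6514,0,.3221]); base=st-ex*.0372  # axis on bench
base[2]=0
def W(p,org): # upright scooter coordinates -> world, lean -th
    x,yy,z=p; z-=.0045
    return org+ex*(x*np.cos(th)+z*np.sin(th))+ey*yy+np.array([0,0,.0045+z*np.cos(th)-x*np.sin(th)])
foot=tri(S,f((459,407),(280,150)),T,f((547,147),(260,170)))[0]
print("base x",base, "foot in scooter: x,y", (foot-base)@ex,(foot-base)@ey)
for s in (0,.08,.098,.122): print(s,W([-.110,-s,.160],base).round(4))
# chocks yellow
for c,n in((S,"S"),(T,"T")):
    h=cv2.cvtColor(c["img"],cv2.COLOR_RGB2HSV); m=cv2.inRange(h,(18,150,90),(35,255,255)); k,l,st,ce=cv2.connectedComponentsWithStats(m)
    for i in range(1,k):
        if st[i,4]>8: print(n,st[i],ce[i].round(1),plane(c,ce[i],.02).round(3))
E
```

```text
foot [ 0.5286 -0.0332  0.1785] 0.0
barend [ 0.5224 -0.007   0.1795] 0.0011
barstart [0.5112 0.0713 0.1674] 0.0006
hingecap [0.4954 0.0843 0.1888] 0.0003
base x [ 0.61476245 -0.00644437  0.        ] foot in scooter: x,y -0.08946712495588059 -0.01140597693359813
0 [ 0.5255 -0.0221  0.1721]
0.08 [ 0.5394 -0.1009  0.1721]
0.098 [ 0.5425 -0.1187  0.1721]
0.122 [ 0.5467 -0.1423  0.1721]
S [214 114   8   6  17] [216.8 116.1] [0.506 0.546 0.02 ]
S [250 135   9   8  37] [254.6 138. ] [0.539 0.375 0.02 ]
S [411 231  12  10  47] [415.7 235.2] [ 0.659 -0.282  0.02 ]
S [457 262  15   6  34] [463.9 264.7] [ 0.691 -0.463  0.02 ]
T [466 138   9   4  22] [470.5 139.7] [ 0.689 -0.467  0.02 ]
T [404 151  14   4  27] [410.7 152.4] [ 0.655 -0.288  0.02 ]
T [180 186  16  15  82] [188.7 195.1] [0.545 0.365 0.02 ]
T [120 211  10   2  16] [123.8 211.4] [0.503 0.548 0.02 ]
```

```bash
cat >> h.py <<'E'
from scipy.spatial.transform import Rotation as Ro
Y=np.radians(9.976); EX=np.array([np.cos(Y),np.sin(Y),0]); EY=np.array([-np.sin(Y),np.cos(Y),0]); EZ=np.array([0,0,1.])
BASE=np.array([.6148,-.0064,0]); PIV=.113 # pivot's local y
def grasp_R(lean=0): # tool x=EY,y=right,z=down, leaning (positive = left)
    return Ro.from_rotvec(-lean*EY)*Ro.from_matrix(np.c_[EY,EX,-EZ])
def to(p,R):
    s=ctrl.get_state(); R0=Ro.from_quat(s["eef_rot"])
    d=R0.inv().apply(np.array(p)-s["tool_pos"]); r=(R0.inv()*R).as_rotvec()
    print("shift/full",(d/.25).round(3),"turn/full",(r/(np.pi/2)).round(3),"dist mm",(d*1e3).round(1))
def loc(p): q=np.array(p)-BASE; return np.array([q@EX,q@EY,p[2]])
def world(x,y,z): return BASE+EX*x+EY*y+EZ*z
E
```

Call:
play_rows:
  moves:
    - {"x": -0.16, "y": -0.12, "z": -0.04, "az": 0.09, "fingers": -1}
    - {"x": -0.32, "y": -0.24, "z": -0.08, "az": 0.18, "fingers": -1}
    - {"x": -0.48, "y": -0.36, "z": -0.08, "az": 0.27, "fingers": -1}
    - {"x": -0.64, "y": -0.48, "z": -0.08, "az": 0.36, "fingers": -1}
    - {"x": -0.8, "y": -0.6, "z": -0.08, "az": 0.45, "fingers": -1}

```text
validation failed for argument at $.mo...
```

```bash
python3 - <<'E'
from h import *
print(ctrl.get_state()["tool_pos"]); to(world(-.088,PIV-.086,.25),grasp_R())
E
```

```text
[0.23380914 0.52525552 0.24817561]
shift/full [-1.905 -1.43  -0.007] turn/full [-0.     0.     0.623] dist mm [-476.2 -357.6   -1.7]
```

Call:
play_rows:
  moves:
    - {"ax": 0, "ay": 0, "az": 0.09, "x": -0.16, "y": -0.12, "z": -0.04, "fingers": -1}
    - {"ax": 0, "ay": 0, "az": 0.18, "x": -0.32, "y": -0.24, "z": -0.08, "fingers": -1}
    - {"ax": 0, "ay": 0, "az": 0.27, "x": -0.48, "y": -0.36, "z": -0.08, "fingers": -1}
    - {"ax": 0, "ay": 0, "az": 0.36, "x": -0.64, "y": -0.48, "z": -0.08, "fingers": -1}
    - {"ax": 0, "ay": 0, "az": 0.45, "x": -0.8, "y": -0.6, "z": -0.08, "fingers": -1}

```text
t: 0.85
tool_pos: [0.3552, 0.3068, 0.2685]
eef_rot: [0.536, 0.844, 0.0, 0.0]
ft_force: [1.7, 1.0, -0.6]
finger_gap: 0.142
finger_force: 0.0
```

```bash
python3 - <<'E'
from h import *
print(ctrl.get_state()["tool_pos"]); to(world(-.088,PIV-.086,.25),grasp_R())
E
```

```text
[0.35519583 0.3068232  0.26853376]
shift/full [-1.379  0.095  0.074] turn/full [ 0.    -0.     0.169] dist mm [-344.8   23.8   18.5]
```

Call:
play_rows:
  moves:
    - {"ax": 0, "ay": 0, "az": 0.08, "x": -0.19, "y": 0.01, "z": 0, "fingers": -1}
    - {"ax": 0, "ay": 0, "az": 0.16, "x": -0.38, "y": 0.03, "z": 0, "fingers": -1}
    - {"ax": 0, "ay": 0, "az": 0.17, "x": -0.57, "y": 0.05, "z": 0, "fingers": -1}
    - {"ax": 0, "ay": 0, "az": 0.17, "x": -0.76, "y": 0.06, "z": 0, "fingers": -1}
    - {"ax": 0, "ay": 0, "az": 0.17, "x": -0.95, "y": 0.07, "z": 0, "fingers": -1}

```text
t: 1.35
tool_pos: [0.4733, 0.1, 0.2684]
eef_rot: [0.641, 0.767, 0.0, 0.0]
ft_force: [0.7, 0.7, -0.4]
finger_gap: -0.0
finger_force: 0.0
```

```bash
python3 - <<'E'
from h import *
print(ctrl.get_state()["tool_pos"]); to(world(-.088,PIV-.086,.25),grasp_R())
E
```

```text
[0.47331558 0.10004539 0.26841367]
shift/full [-0.41   0.13   0.074] turn/full [ 0.    -0.     0.003] dist mm [-102.5   32.5   18.4]
```

Call:
play_rows:
  moves:
    - {"ax": 0, "ay": 0, "az": 0, "x": -0.14, "y": 0.04, "z": 0, "fingers": -1}
    - {"ax": 0, "ay": 0, "az": 0, "x": -0.28, "y": 0.08, "z": 0, "fingers": -1}
    - {"ax": 0, "ay": 0, "az": 0, "x": -0.4, "y": 0.13, "z": 0.04, "fingers": -1}
    - {"ax": 0, "ay": 0, "az": 0, "x": -0.4, "y": 0.13, "z": 0.07, "fingers": -1}
    - {"ax": 0, "ay": 0, "az": 0, "x": -0.4, "y": 0.13, "z": 0.07, "fingers": -1}

```text
t: 1.85
tool_pos: [0.522, 0.0089, 0.2499]
eef_rot: [0.642, 0.767, -0.001, -0.001]
ft_force: [-1.0, 0.8, 0.8]
finger_gap: -0.001
finger_force: 0.0
```

```bash
python3 - <<'E'
from h import *
print(ctrl.get_state()["tool_pos"]); to(world(-.088,PIV-.086,.25),grasp_R())
c=ctrl.capture("wrist"); cv2.imwrite("pics/w1.png",c["img"][:,:,::-1])
E
```

```text
[0.52201085 0.00885808 0.24993559]
shift/full [-0.016  0.003 -0.   ] turn/full [-0.001 -0.     0.002] dist mm [-4.1  0.7 -0.1]
```

View pics/w1.png

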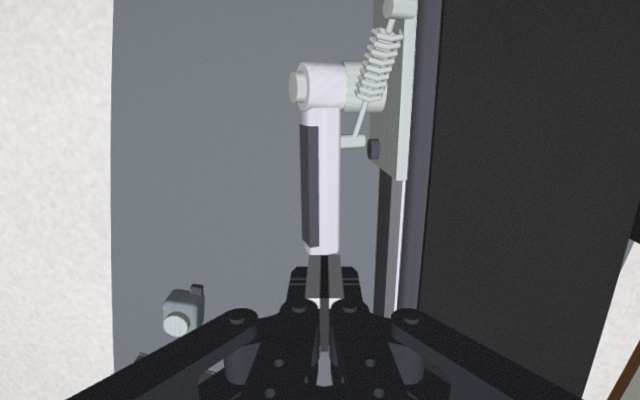

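The wrist view shows the hinge block centred near (322,85). The leg's top face is at columns 320–340, down to row 253 where the fingertips cover it.

```bash
cat >> h.py <<'E'
def wcap():
    s=ctrl.get_state(); c=ctrl.capture("wrist"); H=np.eye(4); H[:3,:3]=Ro.from_quat(s["eef_rot"]).as_matrix(); H[:3,3]=s["tool_pos"]
    M=np.linalg.inv(H@c["hand_eye"]); c["R"]=M[:3,:3]; c["t"]=M[:3,3]; return c
E
python3 - <<'E'
from h import *
W=wcap(); T=ctrl.capture("top")
print("hinge",[loc(plane(W,(322,85),z)).round(4).tolist() for z in(.172,.18)])
for p in((320,200),(340,200),(340,120),(340,253),(320,253),(303,240),(303,125)): print(p,loc(plane(W,p,.178)).round(4))
print("tip pix",[ (W["intrinsics"]@(W["R"]@(ctrl.get_state()["tool_pos"]-EZ*d)+W["t"])) for d in(.017,)])
E
```

```text
hinge [[-0.0898, 0.1126, 0.172], [-0.0898, 0.1125, 0.18]]
(320, 200) [-0.0907  0.0494  0.178 ]
(340, 200) [-0.0792  0.0494  0.178 ]
(340, 120) [-0.08    0.0945  0.178 ]
(340, 253) [-0.0786  0.016   0.178 ]
(320, 253) [-0.0907  0.0159  0.178 ]
(303, 240) [-0.1009  0.0244  0.178 ]
(303, 125) [-0.1     0.0917  0.178 ]
tip pix [array([51.2469635 , 43.41935772,  0.15826586])]
```

Call:
play_rows:
  moves:
    - {"ax": 0, "ay": 0, "az": 0, "x": 0, "y": 0, "z": 0.06, "fingers": -1}
    - {"ax": 0, "ay": 0, "az": 0, "x": 0, "y": 0, "z": 0.12, "fingers": -1}
    - {"ax": 0, "ay": 0, "az": 0, "x": 0, "y": 0, "z": 0.15, "fingers": -1}
    - {"ax": 0, "ay": 0, "az": 0, "x": 0, "y": 0, "z": 0.16, "fingers": -1}
    - {"ax": 0, "ay": 0, "az": 0, "x": 0, "y": 0, "z": 0.16, "fingers": -1}

```text
t: 2.5
tool_pos: [0.5224, 0.0094, 0.2111]
eef_rot: [0.641, 0.767, 0.0, 0.0]
ft_force: [0.2, 0.2, -1.0]
finger_gap: 0.002
finger_force: 0.0
```

Call:
play_rows:
  moves:
    - {"ax": 0, "ay": 0, "az": 0, "x": 0, "y": 0, "z": 0.008, "fingers": -1}
    - {"ax": 0, "ay": 0, "az": 0, "x": 0, "y": 0, "z": 0.016, "fingers": -1}
    - {"ax": 0, "ay": 0, "az": 0, "x": 0, "y": 0, "z": 0.024, "fingers": -1}
    - {"ax": 0, "ay": 0, "az": 0, "x": 0, "y": 0, "z": 0.032, "fingers": -1}
    - {"ax": 0, "ay": 0, "az": 0, "x": 0, "y": 0, "z": 0.032, "fingers": -1}

```text
t: 3.0
tool_pos: [0.5223, 0.0091, 0.2026]
eef_rot: [0.641, 0.767, -0.0, -0.0]
ft_force: [0.0, 0.1, 0.2]
finger_gap: 0.002
finger_force: 0.0
```

Call:
play_rows:
  moves:
    - {"ax": 0, "ay": 0, "az": 0, "x": 0, "y": 0, "z": 0.006, "fingers": -1}
    - {"ax": 0, "ay": 0, "az": 0, "x": 0, "y": 0, "z": 0.012, "fingers": -1}
    - {"ax": 0, "ay": 0, "az": 0, "x": 0, "y": 0, "z": 0.018, "fingers": -1}
    - {"ax": 0, "ay": 0, "az": 0, "x": 0, "y": 0, "z": 0.024, "fingers": -1}
    - {"ax": 0, "ay": 0, "az": 0, "x": 0, "y": 0, "z": 0.024, "fingers": -1}

```text
t: 3.5
tool_pos: [0.5224, 0.0091, 0.1968]
eef_rot: [0.641, 0.767, -0.0, 0.0]
ft_force: [-0.8, -0.7, 6.5]
finger_gap: -0.005
finger_force: 2.3
```

Call:
play_rows:
  moves:
    - {"ax": 0, "ay": 0, "az": 0, "x": 0, "y": 0, "z": 0.004, "fingers": -1}
    - {"ax": 0, "ay": 0, "az": 0, "x": 0, "y": 0, "z": 0.008, "fingers": -1}
    - {"ax": 0, "ay": 0, "az": 0, "x": 0, "y": 0, "z": 0.012, "fingers": -1}
    - {"ax": 0, "ay": 0, "az": 0, "x": 0, "y": 0, "z": 0.016, "fingers": -1}
    - {"ax": 0, "ay": 0, "az": 0, "x": 0, "y": 0, "z": 0.016, "fingers": -1}

```text
t: 4.0
tool_pos: [0.5224, 0.009, 0.1929]
eef_rot: [0.641, 0.767, 0.0, 0.0]
ft_force: [-0.6, -1.3, 5.5]
finger_gap: -0.001
finger_force: 2.4
```

Call:
play_rows:
  moves:
    - {"ax": 0, "ay": 0, "az": 0, "x": 0, "y": -0.005, "z": 0.012, "fingers": -1}
    - {"ax": 0, "ay": 0, "az": 0, "x": 0.001, "y": -0.01, "z": 0.024, "fingers": -1}
    - {"ax": 0, "ay": 0, "az": 0, "x": 0.002, "y": -0.015, "z": 0.036, "fingers": -1}
    - {"ax": 0, "ay": 0, "az": 0, "x": 0.004, "y": -0.02, "z": 0.048, "fingers": -1}
    - {"ax": 0, "ay": 0, "az": 0, "x": 0.006, "y": -0.024, "z": 0.06, "fingers": -1}

```text
t: 4.5
tool_pos: [0.5162, 0.0093, 0.1777]
eef_rot: [0.642, 0.767, -0.0, 0.0]
ft_force: [0.7, -1.4, 3.3]
finger_gap: 0.004
finger_force: 2.2
```

Call:
play_rows:
  moves:
    - {"ax": 0, "ay": 0, "az": 0, "x": 0.004, "y": -0.006, "z": 0.015, "fingers": -1}
    - {"ax": 0, "ay": 0, "az": 0, "x": 0.009, "y": -0.012, "z": 0.03, "fingers": -1}
    - {"ax": 0, "ay": 0, "az": 0, "x": 0.015, "y": -0.018, "z": 0.045, "fingers": -1}
    - {"ax": 0, "ay": 0, "az": 0, "x": 0.022, "y": -0.024, "z": 0.06, "fingers": -1}
    - {"ax": 0, "ay": 0, "az": 0, "x": 0.029, "y": -0.03, "z": 0.074, "fingers": -1}

```text
t: 5.0
tool_pos: [0.5072, 0.0156, 0.1589]
eef_rot: [0.641, 0.767, -0.0, -0.0]
ft_force: [1.3, -2.1, 0.7]
finger_gap: 0.003
finger_force: 0.9
```

Call:
play_rows:
  moves:
    - {"ax": 0, "ay": 0, "az": 0, "x": 0.014, "y": -0.006, "z": 0.019, "fingers": -1}
    - {"ax": 0, "ay": 0, "az": 0, "x": 0.029, "y": -0.012, "z": 0.038, "fingers": -1}
    - {"ax": 0, "ay": 0, "az": 0, "x": 0.045, "y": -0.023, "z": 0.057, "fingers": -1}
    - {"ax": 0, "ay": 0, "az": 0, "x": 0.06, "y": -0.028, "z": 0.07, "fingers": -1}
    - {"ax": 0, "ay": 0, "az": 0, "x": 0.073, "y": -0.032, "z": 0.08, "fingers": -1}

```text
t: 5.5
tool_pos: [0.4961, 0.0324, 0.139]
eef_rot: [0.641, 0.767, -0.0, -0.0]
ft_force: [0.3, -0.6, -0.4]
finger_gap: -0.001
finger_force: 0.0
```

```bash
python3 - <<'E'
from h import *
s=ctrl.get_state();print(s["tool_pos"].round(4),s["ft_force"].round(1))
S=ctrl.capture("scene"); cv2.imwrite("pics/s2.png",cv2.resize(S["img"][120:270,220:420],None,fx=3,fy=3,interpolation=cv2.INTER_CUBIC)[:,:,::-1])
E
```

```text
[0.4961 0.0324 0.139 ] [ 0.3 -0.6 -0.4]
```

View pics/s2.png

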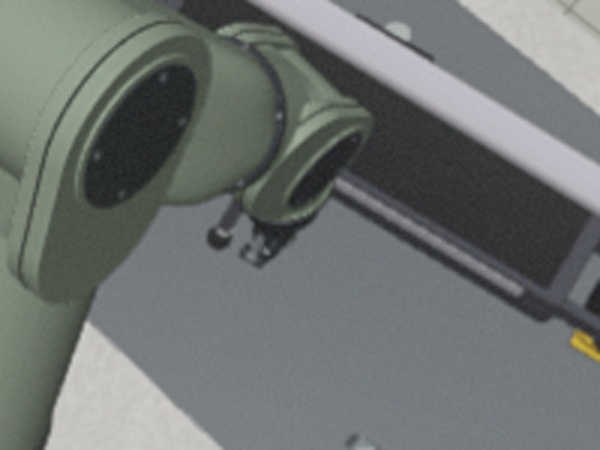

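The pushing force has dropped to zero and the foot now sits out ahead of the gripper, around crop (215,238), so the stand has snapped out. I back off upward and open the fingers.

Call:
play_rows:
  moves:
    - {"ax": 0, "ay": 0, "az": 0, "x": -0.03, "y": -0.02, "z": -0.05, "fingers": -1}
    - {"ax": 0, "ay": 0, "az": 0, "x": -0.06, "y": -0.04, "z": -0.22, "fingers": -1}
    - {"ax": 0, "ay": 0, "az": 0, "x": -0.06, "y": -0.04, "z": -0.42, "fingers": -1}
    - {"ax": 0, "ay": 0, "az": 0, "x": -0.06, "y": -0.04, "z": -0.62, "fingers": -1}
    - {"ax": 0, "ay": 0, "az": 0, "x": -0.06, "y": -0.04, "z": -0.82, "fingers": 0}

```text
t: 6.05
tool_pos: [0.4883, 0.0142, 0.3477]
eef_rot: [0.642, 0.767, 0.0, 0.001]
ft_force: [0.6, 0.4, 0.4]
finger_gap: 0.157
finger_force: 0.0
```

Call:
play_rows:
  moves:
    - {"ax": 0, "ay": 0, "az": 0, "x": 0, "y": 0, "z": -0.2, "fingers": 1}
    - {"ax": 0, "ay": 0, "az": 0, "x": 0, "y": 0, "z": -0.32, "fingers": 1}
    - {"ax": 0, "ay": 0, "az": 0, "x": 0, "y": 0, "z": -0.32, "fingers": 1}
    - {"ax": 0, "ay": 0, "az": 0, "x": 0, "y": 0, "z": -0.32, "fingers": 1}
    - {"ax": 0, "ay": 0, "az": 0, "x": 0, "y": 0, "z": -0.32, "fingers": 1}

```text
t: 6.55
tool_pos: [0.4887, 0.0149, 0.4239]
eef_rot: [0.642, 0.767, -0.0, -0.0]
ft_force: [0.2, 0.8, -0.3]
finger_gap: 0.993
finger_force: 0.0
```

```bash
python3 - <<'E'
from h import *
print(ctrl.get_state()["tool_pos"],loc(ctrl.get_state()["tool_pos"]).round(3))
d=.085; to(world(.0372+d*np.sin(.12),0,.315+d*np.cos(.12)),grasp_R(-.12))
W=wcap(); cv2.imwrite("pics/w2.png",W["img"][:,:,::-1])
E
```

```text
[0.48870769 0.01491219 0.42393554] [-0.12   0.043  0.424]
shift/full [-0.174  0.671  0.097] turn/full [0.076 0.    0.002] dist mm [-43.4 167.8  24.4]
```

View pics/w2.png

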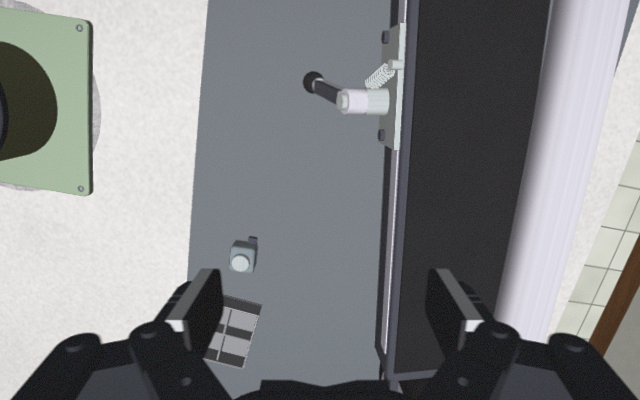

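The wrist view shows the stand out: the hinge is at (365,100) and the leg points left and slightly forward to the foot at (313,82). Now I move over the stem.

Call:
play_rows:
  moves:
    - {"ax": 0.02, "ay": 0, "az": 0, "x": -0.04, "y": 0.17, "z": 0, "fingers": 1}
    - {"ax": 0.04, "ay": 0, "az": 0, "x": -0.09, "y": 0.34, "z": 0, "fingers": 1}
    - {"ax": 0.06, "ay": 0, "az": 0, "x": -0.13, "y": 0.51, "z": 0, "fingers": 1}
    - {"ax": 0.076, "ay": 0, "az": 0, "x": -0.17, "y": 0.67, "z": 0.03, "fingers": 1}
    - {"ax": 0.076, "ay": 0, "az": 0, "x": -0.17, "y": 0.67, "z": 0.097, "fingers": 1}

```text
t: 7.1
tool_pos: [0.6549, 0.004, 0.4067]
eef_rot: [0.641, 0.766, -0.044, -0.036]
ft_force: [-0.2, 0.0, 0.4]
finger_gap: 1.0
finger_force: 0.0
```

```bash
python3 - <<'E'
from h import *
s=ctrl.get_state(); print(s["tool_pos"],loc(s["tool_pos"]).round(4),s["eef_rot"].round(3))
W=wcap(); g=W["img"]; m=(g.min(2)>140)
for v in(20,60,100,140):
    xs=np.where(m[v,200:460])[0]+200; e=(xs.min(),xs.max()); print(v,e,[loc(plane(W,(x,v),.318)).round(4).tolist() for x in e])
d=0.006; print("grasp:");to(world(.0372-d*np.sin(.12),0,.315-d*np.cos(.12)),grasp_R(-.12))
cv2.imwrite("pics/w3.png",g[:,:,::-1])
E
```

```text
[0.65486802 0.00397471 0.40674302] [0.0413 0.0033 0.4067] [ 0.641  0.766 -0.044 -0.036]
20 (np.int64(231), np.int64(414)) [[-0.0215, 0.1195, 0.318], [0.0794, 0.1178, 0.318]]
60 (np.int64(202), np.int64(412)) [[-0.0406, 0.0984, 0.318], [0.0797, 0.0975, 0.318]]
100 (np.int64(249), np.int64(459)) [[-0.0133, 0.0757, 0.318], [0.1069, 0.0767, 0.318]]
140 (np.int64(256), np.int64(407)) [[-0.0102, 0.0522, 0.318], [0.0798, 0.0538, 0.318]]
grasp:
shift/full [-0.01   0.013  0.359] turn/full [-0.002  0.     0.002] dist mm [-2.4  3.2 89.8]
```

View pics/w3.png

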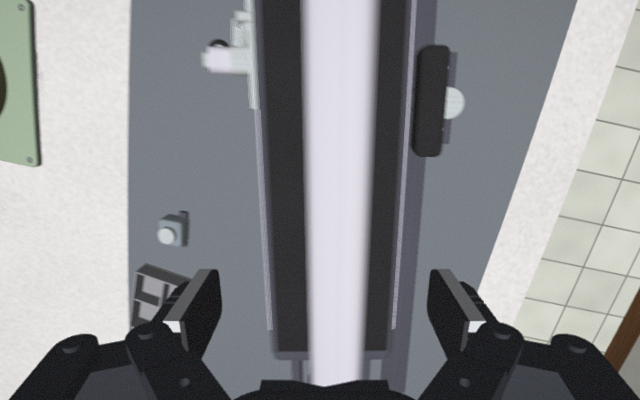

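The stem runs down the picture, from columns 303–376 at the top to about 308–362 at row 350, slightly right of the jaws' centre.

```bash
python3 - <<'E'
from h import *
W=wcap(); g=W["img"]; s=ctrl.get_state()
for v in(60,120,180,240):
    r=np.median(g[v-2:v+3],axis=0).min(1)>125; x=335
    a=x
    while r[a]:a-=1
    b=x
    while r[b]:b+=1
    print(v,a,b,"centre",loc(plane(W,((a+b)/2,v),.318)).round(4),"width",np.linalg.norm(plane(W,(a,v),.318)-plane(W,(b,v),.318)).round(4))
E
```

```text
60 293 366 centre [0.0374 0.0961 0.318 ] width 0.0395
120 295 364 centre [0.0376 0.0644 0.318 ] width 0.039
180 296 362 centre [0.0376 0.0297 0.318 ] width 0.0392
240 298 360 centre [ 0.0379 -0.0085  0.318 ] width 0.0388
```

```bash
python3 - <<'E'
from h import *
d=0.006; to(world(.0377-d*np.sin(.12),0,.316-d*np.cos(.12)),grasp_R(-.12))
E
```

```text
shift/full [-0.011  0.022  0.356] turn/full [-0.002 -0.     0.002] dist mm [-2.8  5.5 89.1]
```

Call:
play_rows:
  moves:
    - {"ax": 0, "ay": 0, "az": 0, "x": -0.01, "y": 0.01, "z": 0.1, "fingers": 1}
    - {"ax": 0, "ay": 0, "az": 0, "x": -0.01, "y": 0.02, "z": 0.2, "fingers": 1}
    - {"ax": 0, "ay": 0, "az": 0, "x": -0.01, "y": 0.02, "z": 0.3, "fingers": 1}
    - {"ax": 0, "ay": 0, "az": 0, "x": -0.01, "y": 0.02, "z": 0.34, "fingers": 1}
    - {"ax": 0, "ay": 0, "az": 0, "x": -0.01, "y": 0.02, "z": 0.355, "fingers": 1}

```text
t: 7.7
tool_pos: [0.6486, 0.0007, 0.3166]
eef_rot: [0.641, 0.766, -0.044, -0.037]
ft_force: [-0.2, 0.3, 0.6]
finger_gap: 1.004
finger_force: 0.0
```

Call:
play_rows:
  moves:
    - {"ax": 0, "ay": 0, "az": 0, "x": 0, "y": 0, "z": 0, "fingers": 0.4}
    - {"ax": 0, "ay": 0, "az": 0, "x": 0, "y": 0, "z": 0, "fingers": 0.2}
    - {"ax": 0, "ay": 0, "az": 0, "x": 0, "y": 0, "z": 0, "fingers": 0.1}
    - {"ax": 0, "ay": 0, "az": 0, "x": 0, "y": 0, "z": 0, "fingers": -0.1}
    - {"ax": 0, "ay": 0, "az": 0, "x": 0, "y": 0, "z": 0, "fingers": -0.3}
  grip_force: 40

```text
t: 8.2
tool_pos: [0.6501, 0.0009, 0.3184]
eef_rot: [0.641, 0.766, -0.043, -0.035]
ft_force: [4.3, 0.0, 6.5]
finger_gap: 0.452
finger_force: 40.3
```

Call:
play_rows:
  moves:
    - {"ax": 0, "ay": 0, "az": 0, "x": 0, "y": 0, "z": 0, "fingers": -0.5}
    - {"ax": 0, "ay": 0, "az": 0, "x": 0, "y": 0, "z": 0, "fingers": -0.5}
    - {"ax": 0, "ay": 0, "az": 0, "x": 0, "y": 0, "z": 0, "fingers": -0.5}
    - {"ax": 0, "ay": 0, "az": 0, "x": 0, "y": 0, "z": 0, "fingers": -0.5}
    - {"ax": 0, "ay": 0, "az": 0, "x": 0, "y": 0, "z": 0, "fingers": -0.5}

```text
t: 8.7
tool_pos: [0.6501, 0.0009, 0.3184]
eef_rot: [0.641, 0.766, -0.043, -0.035]
ft_force: [5.5, 0.6, 5.9]
finger_gap: 0.451
finger_force: 40.3
```

```bash
python3 - <<'E'
from h import *
s=ctrl.get_state(); p=loc(s["tool_pos"]); print(p.round(4),s["finger_gap"],s["finger_force"],s["ft_force"].round(1),"force EX",s["ft_force"]@EX)
E
```

```text
[0.036  0.001  0.3184] 0.45128508797397815 40.294137597084045 [5.5 0.6 5.9] force EX 5.523348941985025
```

Call:
play_rows:
  moves:
    - {"ax": -0.013, "ay": 0, "az": 0, "x": 0, "y": -0.025, "z": 0, "fingers": -0.5}
    - {"ax": -0.025, "ay": 0, "az": 0, "x": 0, "y": -0.05, "z": 0.001, "fingers": -0.5}
    - {"ax": -0.038, "ay": 0, "az": 0, "x": 0, "y": -0.076, "z": 0.002, "fingers": -0.5}
    - {"ax": -0.051, "ay": 0, "az": 0, "x": 0, "y": -0.101, "z": 0.004, "fingers": -0.5}
    - {"ax": -0.064, "ay": 0, "az": 0, "x": 0, "y": -0.126, "z": 0.006, "fingers": -0.5}

```text
t: 9.2
tool_pos: [0.6188, -0.0048, 0.3203]
eef_rot: [0.642, 0.767, -0.004, -0.003]
ft_force: [3.2, 0.1, 0.2]
finger_gap: 0.454
finger_force: 40.4
```

Call:
play_rows:
  moves:
    - {"ax": -0.013, "ay": 0, "az": 0, "x": 0, "y": -0.025, "z": 0, "fingers": -0.5}
    - {"ax": -0.025, "ay": 0, "az": 0, "x": 0, "y": -0.05, "z": 0.001, "fingers": -0.5}
    - {"ax": -0.038, "ay": 0, "az": 0, "x": 0, "y": -0.076, "z": 0.002, "fingers": -0.5}
    - {"ax": -0.051, "ay": 0, "az": 0, "x": 0, "y": -0.101, "z": 0.004, "fingers": -0.5}
    - {"ax": -0.064, "ay": 0, "az": 0, "x": 0, "y": -0.126, "z": 0.006, "fingers": -0.5}

```text
t: 9.7
tool_pos: [0.5873, -0.0105, 0.319]
eef_rot: [0.641, 0.766, 0.034, 0.029]
ft_force: [-1.6, -1.0, -0.8]
finger_gap: 0.452
finger_force: 40.5
```

```bash
cat >> h.py <<'E'
def lean():
    s=ctrl.get_state(); p=loc(s["tool_pos"]); R=Ro.from_quat(s["eef_rot"]); z=R.apply([0,0,1])
    print("t",s["t"],"loc",p.round(4),"lean pos",np.arctan2(-p[0],p[2]-.0045).round(4),"tool lean",np.arctan2(z@EX,-z[2]).round(4),"F right/up",(s["ft_force"]@EX).round(1),s["ft_force"][2].round(1),"Mtilt",(s["torque"]@EY).round(2))
E
python3 -c "from h import *; lean()"
```

```text
t 9.7 loc [-0.0278  0.0007  0.319 ] lean pos 0.0882 tool lean 0.0886 F right/up -1.7 -0.8 Mtilt -0.05
```

Call:
play_rows:
  moves:
    - {"ax": -0.006, "ay": 0, "az": 0, "x": 0, "y": -0.012, "z": 0, "fingers": -0.5}
    - {"ax": -0.012, "ay": 0, "az": 0, "x": 0, "y": -0.024, "z": 0, "fingers": -0.5}
    - {"ax": -0.018, "ay": 0, "az": 0, "x": 0, "y": -0.036, "z": 0, "fingers": -0.5}
    - {"ax": -0.024, "ay": 0, "az": 0, "x": 0, "y": -0.047, "z": 0.001, "fingers": -0.5}
    - {"ax": -0.024, "ay": 0, "az": 0, "x": 0, "y": -0.047, "z": 0.001, "fingers": -0.5}

```text
t: 10.2
tool_pos: [0.5755, -0.0126, 0.3176]
eef_rot: [0.641, 0.765, 0.048, 0.04]
ft_force: [-6.2, -0.8, 6.5]
finger_gap: 0.452
finger_force: 43.5
```

```bash
python3 -c "from h import *; lean()"
```

```text
t 10.2 loc [-0.0397  0.0007  0.3176] lean pos 0.1263 tool lean 0.1253 F right/up -6.3 6.5 Mtilt 0.55
```

Call:
play_rows:
  moves:
    - {"ax": -0.002, "ay": 0, "az": 0, "x": 0, "y": -0.004, "z": 0, "fingers": -0.5}
    - {"ax": -0.004, "ay": 0, "az": 0, "x": 0, "y": -0.008, "z": 0, "fingers": -0.5}
    - {"ax": -0.006, "ay": 0, "az": 0, "x": 0, "y": -0.012, "z": 0, "fingers": -0.5}
    - {"ax": -0.008, "ay": 0, "az": 0, "x": 0, "y": -0.016, "z": 0, "fingers": -0.5}
    - {"ax": -0.008, "ay": 0, "az": 0, "x": 0, "y": -0.016, "z": 0, "fingers": -0.5}

```text
t: 10.7
tool_pos: [0.5719, -0.0133, 0.3171]
eef_rot: [0.64, 0.765, 0.053, 0.044]
ft_force: [-6.2, -1.8, 8.6]
finger_gap: 0.449
finger_force: 43.6
```

```bash
python3 -c "from h import *; lean()"
```

```text
t 10.7 loc [-0.0435  0.0007  0.3171] lean pos 0.1382 tool lean 0.1378 F right/up -6.4 8.6 Mtilt 0.75
```

Call:
play_rows:
  moves:
    - {"ax": -0.002, "ay": 0, "az": 0, "x": 0, "y": -0.004, "z": -0.002, "fingers": -0.5}
    - {"ax": -0.004, "ay": 0, "az": 0, "x": 0, "y": -0.008, "z": -0.004, "fingers": -0.5}
    - {"ax": -0.006, "ay": 0, "az": 0, "x": 0, "y": -0.012, "z": -0.005, "fingers": -0.5}
    - {"ax": -0.008, "ay": 0, "az": 0, "x": 0, "y": -0.016, "z": -0.005, "fingers": -0.5}
    - {"ax": -0.008, "ay": 0, "az": 0, "x": 0, "y": -0.016, "z": -0.005, "fingers": -0.5}

```text
t: 11.2
tool_pos: [0.567, -0.0142, 0.3167]
eef_rot: [0.64, 0.765, 0.056, 0.047]
ft_force: [-6.0, -3.5, -7.5]
finger_gap: 0.453
finger_force: 42.2
```

```bash
python3 -c "from h import *; lean()"
```

```text
t 11.2 loc [-0.0484  0.0006  0.3167] lean pos 0.1538 tool lean 0.1473 F right/up -6.5 -7.5 Mtilt 1.3
```

Call:
play_rows:
  moves:
    - {"ax": -0.002, "ay": 0, "az": 0, "x": 0, "y": -0.003, "z": 0.002, "fingers": -0.5}
    - {"ax": -0.004, "ay": 0, "az": 0, "x": 0, "y": -0.006, "z": 0.002, "fingers": -0.5}
    - {"ax": -0.006, "ay": 0, "az": 0, "x": 0, "y": -0.009, "z": 0.002, "fingers": -0.5}
    - {"ax": -0.008, "ay": 0, "az": 0, "x": 0, "y": -0.012, "z": 0.002, "fingers": -0.5}
    - {"ax": -0.008, "ay": 0, "az": 0, "x": 0, "y": -0.012, "z": 0.002, "fingers": -0.5}

```text
t: 11.7
tool_pos: [0.5642, -0.0147, 0.3162]
eef_rot: [0.64, 0.764, 0.061, 0.051]
ft_force: [-8.2, -3.3, 0.4]
finger_gap: 0.448
finger_force: 43.0
```

```bash
python3 -c "from h import *; lean()"
```

```text
t 11.7 loc [-0.0513  0.0006  0.3162] lean pos 0.1631 tool lean 0.1603 F right/up -8.7 0.4 Mtilt 1.98
```

Call:
play_rows:
  moves:
    - {"ax": -0.002, "ay": 0, "az": 0, "x": 0, "y": -0.004, "z": 0, "fingers": -0.5}
    - {"ax": -0.004, "ay": 0, "az": 0, "x": 0, "y": -0.007, "z": 0, "fingers": -0.5}
    - {"ax": -0.006, "ay": 0, "az": 0, "x": 0, "y": -0.01, "z": 0, "fingers": -0.5}
    - {"ax": -0.006, "ay": 0, "az": 0, "x": 0, "y": -0.013, "z": 0, "fingers": -0.5}
    - {"ax": -0.006, "ay": 0, "az": 0, "x": 0, "y": -0.013, "z": 0, "fingers": -0.5}

```text
t: 12.2
tool_pos: [0.561, -0.0152, 0.3156]
eef_rot: [0.64, 0.764, 0.065, 0.054]
ft_force: [-8.7, -4.6, 0.1]
finger_gap: 0.455
finger_force: 43.0
```

```bash
python3 -c "from h import *; lean()"
```

```text
t 12.2 loc [-0.0545  0.0006  0.3156] lean pos 0.1734 tool lean 0.1696 F right/up -9.4 0.1 Mtilt 2.04
```

Call:
play_rows:
  moves:
    - {"ax": -0.002, "ay": 0, "az": 0, "x": 0, "y": -0.004, "z": 0, "fingers": -0.5}
    - {"ax": -0.004, "ay": 0, "az": 0, "x": 0, "y": -0.007, "z": 0, "fingers": -0.5}
    - {"ax": -0.006, "ay": 0, "az": 0, "x": 0, "y": -0.01, "z": 0, "fingers": -0.5}
    - {"ax": -0.006, "ay": 0, "az": 0, "x": 0, "y": -0.013, "z": 0, "fingers": -0.5}
    - {"ax": -0.006, "ay": 0, "az": 0, "x": 0, "y": -0.013, "z": 0, "fingers": -0.5}

```text
t: 12.7
tool_pos: [0.5579, -0.0158, 0.315]
eef_rot: [0.639, 0.764, 0.068, 0.057]
ft_force: [-9.7, -4.2, -1.1]
finger_gap: 0.449
finger_force: 43.0
```

```bash
python3 -c "from h import *; lean()"
```

```text
t 12.7 loc [-0.0577  0.0006  0.315 ] lean pos 0.1838 tool lean 0.179 F right/up -10.2 -1.1 Mtilt 2.02
```

Call:
play_rows:
  moves:
    - {"ax": -0.002, "ay": 0, "az": 0, "x": 0, "y": -0.004, "z": 0, "fingers": -0.5}
    - {"ax": -0.004, "ay": 0, "az": 0, "x": 0, "y": -0.007, "z": 0, "fingers": -0.5}
    - {"ax": -0.006, "ay": 0, "az": 0, "x": 0, "y": -0.01, "z": 0, "fingers": -0.5}
    - {"ax": -0.007, "ay": 0, "az": 0, "x": 0, "y": -0.013, "z": 0, "fingers": -0.5}
    - {"ax": -0.007, "ay": 0, "az": 0, "x": 0, "y": -0.013, "z": 0, "fingers": -0.5}

```text
t: 13.2
tool_pos: [0.5558, -0.0162, 0.3147]
eef_rot: [0.639, 0.763, 0.073, 0.062]
ft_force: [3.0, -3.9, -7.3]
finger_gap: 0.449
finger_force: 42.1
```

```bash
python3 -c "from h import *; lean()"
```

```text
t 13.2 loc [-0.0598  0.0006  0.3147] lean pos 0.1904 tool lean 0.1924 F right/up 2.3 -7.3 Mtilt 0.33
```

Call:
play_rows:
  moves:
    - {"ax": 0, "ay": 0, "az": 0, "x": 0, "y": 0, "z": 0, "fingers": -0.5}
    - {"ax": 0, "ay": 0, "az": 0, "x": 0, "y": 0, "z": 0, "fingers": -0.3}
    - {"ax": 0, "ay": 0, "az": 0, "x": 0, "y": 0, "z": 0, "fingers": 0}
    - {"ax": 0, "ay": 0, "az": 0, "x": 0, "y": 0, "z": 0, "fingers": 0.3}
    - {"ax": 0, "ay": 0, "az": 0, "x": 0, "y": 0, "z": 0, "fingers": 1}
  grip_force: 20

```text
t: 13.7
tool_pos: [0.5558, -0.0157, 0.3151]
eef_rot: [0.639, 0.763, 0.074, 0.062]
ft_force: [-0.6, -0.2, -0.3]
finger_gap: 0.801
finger_force: 0.0
```

Call:
play_rows:
  moves:
    - {"ax": 0, "ay": 0, "az": 0, "x": 0, "y": 0, "z": 0, "fingers": 1}
    - {"ax": 0, "ay": 0, "az": 0, "x": 0, "y": 0, "z": 0, "fingers": 1}
    - {"ax": 0, "ay": 0, "az": 0, "x": 0, "y": 0, "z": 0, "fingers": 1}
    - {"ax": 0, "ay": 0, "az": 0, "x": 0, "y": 0, "z": 0, "fingers": 1}
    - {"ax": 0, "ay": 0, "az": 0, "x": 0, "y": 0, "z": 0, "fingers": 1}

```text
t: 14.2
tool_pos: [0.5557, -0.016, 0.3148]
eef_rot: [0.639, 0.763, 0.073, 0.062]
ft_force: [-0.1, -0.3, -0.2]
finger_gap: 1.005
finger_force: 0.0
```

```bash
python3 -c "
from h import *; lean()
g=wcap()['img']; cv2.imwrite('pics/w4.png',g[:,:,::-1])"
```

```text
t 14.2 loc [-0.0599  0.0008  0.3148] lean pos 0.1907 tool lean 0.1922 F right/up -0.2 -0.2 Mtilt 0.13
```

View pics/w4.png

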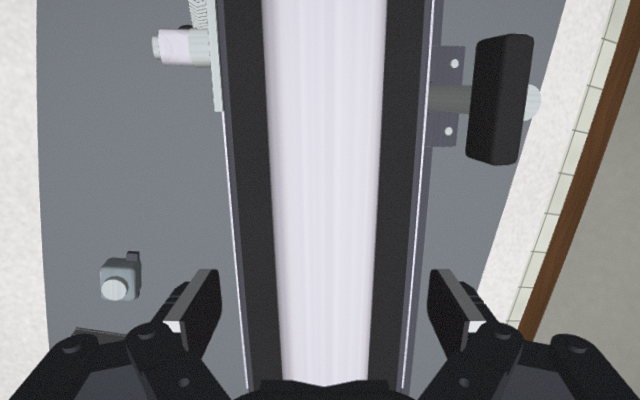

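The scooter stands free on its stand. The stem sits centred between the open fingers at columns 262–387, with no force on the tool. I retreat along the tool axis.

Call:
play_rows:
  moves:
    - {"ax": 0, "ay": 0, "az": 0, "x": 0, "y": 0, "z": -0.08, "fingers": 1}
    - {"ax": 0, "ay": 0, "az": 0, "x": 0, "y": 0, "z": -0.2, "fingers": 1}
    - {"ax": 0, "ay": 0, "az": 0, "x": 0, "y": 0, "z": -0.36, "fingers": 1}
    - {"ax": 0, "ay": 0, "az": 0, "x": 0, "y": 0, "z": -0.5, "fingers": 1}
    - {"ax": 0, "ay": 0, "az": 0, "x": 0, "y": 0, "z": -0.5, "fingers": 1}

```text
t: 14.75
tool_pos: [0.5324, -0.0206, 0.4416]
eef_rot: [0.639, 0.763, 0.075, 0.064]
ft_force: [0.3, -0.7, 0.2]
finger_gap: 1.002
finger_force: 0.0
```

Call:
play_rows:
  moves:
    - {"ax": 0, "ay": 0, "az": 0, "x": 0, "y": 0, "z": 0, "fingers": 1}
    - {"ax": 0, "ay": 0, "az": 0, "x": 0, "y": 0, "z": 0, "fingers": 1}
    - {"ax": 0, "ay": 0, "az": 0, "x": 0, "y": 0, "z": 0, "fingers": 1}
    - {"ax": 0, "ay": 0, "az": 0, "x": 0, "y": 0, "z": 0, "fingers": 1}
    - {"ax": 0, "ay": 0, "az": 0, "x": 0, "y": 0, "z": 0, "fingers": 1}

```text
t: 15.25
tool_pos: [0.5322, -0.0202, 0.4372]
eef_rot: [0.639, 0.763, 0.073, 0.061]
ft_force: [0.7, 0.8, -0.2]
finger_gap: 0.999
finger_force: 0.0
```

```bash
python3 -c "
from h import *; lean()
cv2.imwrite('pics/t5.png',ctrl.capture('top')['img'][:,:,::-1])"
```

```text
t 15.25 loc [-0.0838  0.0008  0.4372] lean pos 0.1913 tool lean 0.1916 F right/up 0.8 -0.2 Mtilt 0.14
```

View pics/t5.png

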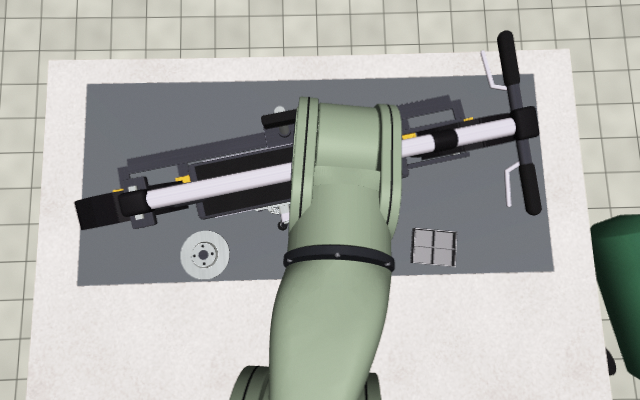

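The top view shows the scooter leaning to the stand side with its foot down at (283,226). The disc at (204,255) and the tray at (434,247) have not moved. I hand the job in.

```bash
python3 -c "
from bench import ctrl; print(ctrl.job_done())"
```

```text
the job is handed in; nothing more can be done
None
```

The stand snapped out while the scooter still leaned on its rest, and the scooter now stands released on it at about 0.19 rad lean (estimated from the gripper pose) with the parts where they were; I handed the job in at about 15 s, but no verdict came back.

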